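Empty a milling jar and put it on the drying wheel

ROBOT

A 6-joint arm with a two-finger parallel gripper is mounted at the origin on the work surface. World frame = base frame: x ahead of the robot, y to its left, z up, the work surface at z = 0. Lengths are in mm, angles in rad, forces in N, time in s.
With the tool pointing down it reaches from about 425 to 925 mm from the base axis. Payload 12.5 kg.
Tool frame: the origin (TCP) lies on the centre line of the jaws, within the pads' length; the fingertips stand 14 mm ahead of it and the grasp point (between the pads) lies 5 mm behind it; z points along the fingers, y is the line along which they close (so a half turn about z gives the same grasp; the last joint's range is limited). The gripper opens to 85 mm and grips with 20 to 120 N. Pads are 22 mm wide; open, the fingers measure 114 mm over their backs; the gripper's body (76 mm by 85 mm) begins 54 mm behind the grasp point. The pads swing forward as they close: fully open they stand 13 mm farther back than shut.
Start: joints at [1.01, 0.491, 1.559, -0, 1.092, -0.106], TCP at [274.537, 561.491, 245.327] pointing down, gripper open.
Joint ranges: [-3.1, 3.1], [-0.84, 2.19], [0.05, 2.79], [-1.13, 4.28], [0.06, 2.93], [-2.69, 2.69]. Speed limits (rad/s): [2.22, 2.22, 2.79, 3.14, 3.14, 3.14].

INTERFACE

Orientations are given as a rotation vector (axis times angle).
In Python, from workcell import ctrl gives the robot as it stands.
- The arm moves only by the tool step_arm, never from a script. Its argument "deltas" is text: rows parted by semicolons, each of 6 numbers parted by spaces: the shift along the world's x, y, z each as a share of 0.025 m, from -1 to 1, then the turn, a rotation vector about the world's x, y, z each as a share of pi rad, from -1 to 1. A call has 1 to 12 rows; each row shifts and turns the commanded pose from where the row before left it; what a row does not reach is not made up. A row lasts 1/12 s, in which the tool goes at most 41.7 mm and 7.16 degrees, less where a joint would pass 70% of its speed; a pose out of reach is approached as far as the arm can. A call with a number of a shift or a turn outside -1 to 1 is refused whole. A call with a gripper value outside its range is refused whole. "jaw" is the opening, from -1 (shut) to 1 (fully open), set as the call begins (left out, the last holds). The fingers move at their own pace and stop on an object; "grip_force" is the grip in N (left out, the last holds). Time passes only in rows, so rows that do not move let the fingers close. It gives the time, the measured TCP pose, the force, the opening and the grip force at its end, in the units of the state.
- ctrl.sense(): the state, without advancing time (a new reading comes with each control period).
- ctrl.get_image(name): name is "side" or "top"; returns a dict with "pixels" (400x640x3 uint8, red, green, blue), "fx", "fy", "cx", "cy" (pixels), "k1" (the pictures are not rectified: a ray, as slopes to the right and down, at radius r is drawn at 1 + k1 r^2 times it, then the intrinsics apply), "R" (3x3) and "t" (3): a world point X has camera coordinates R X + t. Camera axes: x right, y down, z forward; pixel columns grow to the right and rows downward; lengths in mm; the calibration is good to about 2 mm. A picture is of the moment at which its call begins. There is no depth.
- ctrl.finish_job(): hands the job in; it is judged then, once.
Trained networks look in the newest picture that a camera, given by its name, has taken for a name from the list of things; names that differ only in an ending like _2 or _b are one class to them, and where a whole thing is asked for, a point or a joint stands for the part that bears it (a point fixed in the world has none). Each returns a list of dicts, best first, with "confidence" (0 to 1); they miss things now and then, are a little off and sometimes report something else, mostly with a low value. They report only what shows in the picture. A call takes as long as a camera call. They do not tell look-alikes from the thing itself.
- ctrl.look_for(camera, target): "rect" ([left, top, right, bottom] in pixels, round what is visible of it).
- ctrl.silhouettes(camera, target): "pixels" (400x640 bool, what is visible of it) and "rect" ([left, top, right, bottom] in pixels, round what is visible of it).
- ctrl.place_of(camera, target): "xy" ([column, row] in pixels: a listed point, or the origin of a listed thing).
The state is a dict: "clock": time; "joint_pos": joint angles; "joint_vel": joint speeds; "tau": joint torques, N m; "tcp_pos": TCP position; "ee_rot": TCP orientation; "ft_force": force on the tool from outside, world axes, zero at the start; "moment": the same for the moment, N m; "width": opening from 0.0 (shut) to 1.0 (fully open); "grip_force": force on a finger pad.
Only numpy, scipy, OpenCV 4.12 (cv2) and the standard library are available. Lean on these libraries where they do the work, as an engineer would, in place of code of your own. Each camera call takes 0.05 s, during which the arm holds its last target. There are 200 camera calls.

TASK

Tip all four grinding balls out of the porcelain milling jar on the bench into the steel tray. Then stand the empty jar upright, without dropping it, on the free cork place at the drying wheel's pointer, let go of it, and only then turn the wheel by the black grip in its middle one click (a sixth of a turn) anticlockwise seen from above, smoothly, so that no jar slides off its place. The two jars already on the wheel stay standing there; leave the bowl, the lidded jar and the brush alone.

Things in the scene. Friction and masses are not known exactly. Their poses are not given: they have to be found in the camera images.
- jar: the milling jar to empty: squat thick-walled open porcelain jar without a handle, straight outside, 66 diameter, 46 tall; inside it widens from 36 diameter at the floor (6 thick) to 60 at the mouth; about 240 g. It stands alone on the bench, between the wheel and the tray, with the balls inside. Origin: centre of its underside; z towards the mouth
- jar_rim (a point): centre of the mouth of that jar, 46 above its underside
- ball0_center (a point): centre of a white porcelain grinding ball, 18 diameter, about 12 g, at first in the jar
- ball1_center (a point): centre of a white porcelain grinding ball, 18 diameter, about 12 g, at first in the jar
- ball2_center (a point): centre of a white porcelain grinding ball, 18 diameter, about 12 g, at first in the jar
- ball3_center (a point): centre of a white porcelain grinding ball, 18 diameter, about 12 g, at first in the jar
- tray: open rectangular steel tray fixed to the bench, 170 (x) by 220 (y) outside, 45 high, wall and floor 4. Origin: centre of its underside
- stand: fixed round grey stand of the drying wheel (it does not turn), with a steel-topped pointer post, 24 wide and 54 high, outside the wheel's rim on its -x side (175 from the centre). Origin: centre of its underside on the wheel's axis; -x points to the pointer, z up
- wheel (a joint): turn of the drying wheel about its upright axis, rad; 0 at the start, positive anticlockwise seen from above; it clicks into rest every 60 degrees (1.047 rad) and takes about 0.2 Nm to turn out of a click. The wheel is an aluminium disc, 310 diameter, top 42 above the bench, with six round cork places (76 diameter, 4 thick, tops 46 above the bench) at 110 from the axis
- wheel_grip (a point): point on the wheel's axis, 135 above the bench, in the middle of the black grip bar: an upright flat bar 60 long, 14 thick, from 110 to 155 above the bench, on a 22 diameter steel column. Turns with the wheel; its x axis lies along the bar, and at the start -x points to the pointer
- wheel_place0 (a point): centre of the top of the free cork place which is at the pointer at the start; turns with the wheel
- wheel_place2 (a point): centre of the top of the cork place where a jar (jar_b) already stands; turns with the wheel
- wheel_place4 (a point): centre of the top of the cork place where the other jar (jar_c) already stands; turns with the wheel
- jar_b: an empty jar of the same shape, already standing on the wheel; leave it standing. Origin: centre of its underside
- jar_c: another empty jar of the same shape, already standing on the wheel; leave it standing. Origin: centre of its underside
- bowl: porcelain bowl, 112 diameter, 55 high, on the bench beyond the work; leave alone. Origin: centre of its underside
- slip_jar: clear jar with a white lid, 60 diameter, 95 high, on the bench beyond the work; leave alone. Origin: centre of its underside
- brush: small brush, 160 long, lying crosswise on the bench just beyond the work; leave alone. Origin: its middle, underside
Things that resemble listed ones, but are neither listed nor needed, are in the scene too. What is shaped like the jar but blue or orange is not meant.

How it is judged (in metres and radians):
On the way, in this order (a step that is already met when the one before it is completed fails the run):
1. the jar is tipped over the tray (angle between jar's own z axis and vertical above 1.2 rad and horizontal distance between jar_rim and tray below 0.16 m), for 0.1 s.
2. all four balls lie in the tray (x of ball0_center in the frame of tray between -0.083 and 0.083 m and y of ball0_center in the frame of tray between -0.108 and 0.108 m and z of each of ball0_center, ball1_center, ball2_center, ball3_center in the frame of tray below 0.045 m and x of ball1_center in the frame of tray between -0.083 and 0.083 m and y of ball1_center in the frame of tray between -0.108 and 0.108 m and x of ball2_center in the frame of tray between -0.083 and 0.083 m and y of ball2_center in the frame of tray between -0.108 and 0.108 m and x of ball3_center in the frame of tray between -0.083 and 0.083 m and y of ball3_center in the frame of tray between -0.108 and 0.108 m), for 0.2 s.
3. the empty jar stands upright, let go, on the free place, with the wheel still in its first click (horizontal distance between jar and wheel_place0 below 0.02 m and angle between jar's own z axis and vertical below 0.12 rad and z of jar in the frame of stand between 0.036 and 0.056 m and contact force between the fingers and jar below 0.1 N and value of joint wheel between -0.2 and 0.2 rad), for 0.2 s.
4. the wheel is turned one click anticlockwise (value of joint wheel between 0.967 and 1.127 rad), for 0.2 s.
At the end, for the whole second after the job is handed in: balls in the tray; jar released, upright (7 degrees) and at rest within 20 mm of its place's centre, the wheel at rest one click (1.047 +- 0.08 rad) on; the other two jars upright within 20 mm of their places; bowl, lidded jar and brush within 30 mm of where they were, standing (all of step 2 and all of step 4 and horizontal distance between jar and wheel_place0 below 0.02 m and angle between each of jar, jar_b, jar_c's own z axis and vertical below 0.12 rad and z of jar in the frame of stand between 0.036 and 0.056 m and horizontal distance between jar_b and wheel_place2 below 0.02 m and z of jar_b in the frame of stand between 0.036 and 0.056 m and horizontal distance between jar_c and wheel_place4 below 0.02 m and z of jar_c in the frame of stand between 0.036 and 0.056 m and contact force between the fingers and jar below 0.1 N and velocity of joint wheel between -0.05 and 0.05 rad/s and linear speed of jar below 0.03 m/s and angle between each of bowl, slip_jar's own z axis and vertical below 0.3 rad); the robot touches nothing.
It fails at once if the jar is dropped (falls free from more than about 25 mm) (contact force between the fingers and jar below 0.1 N and linear speed of jar above 0.7 m/s).
It fails at once if a jar on the wheel is tipped over (angle between any of jar_b, jar_c's own z axis and vertical above 0.5 rad).
It fails at once if the bowl, the lidded jar or the brush is disturbed (distance of any of bowl, slip_jar, brush from where it was at the start of the episode above 0.03 m).
It fails at once if the wheel is turned well past the click or a half click backwards (value of joint wheel above 1.7 rad or value of joint wheel below -0.5 rad).
It also fails if it takes over 70 s, if anything falls off the work surface, if the arm or the gripper's body presses on something with over 40 N, if the wrist force passes 120 N, or if a joint passes its speed limit or range.

## Working session

There is one attempt and no reset: what is moved stays moved. The work goes in short steps, Python scripts to look and compute and a tool call to move; the robot and the scene stay as the last step left them, time stands still between calls to the robot, and variables do not carry over. Pictures are saved under pics/ and viewed, at most 10 in all, crops included, and the job is handed in when it is done.

Besides the shell and the picture viewer there is one more tool, called after "Emit:" by a JSON object that holds its "op" and its "data". step_arm: Moves the arm, as the interface text tells. Its arguments: {"type":"object","properties":{"deltas":{"type":"string"},"jaw":{"type":"number"},"grip_force":{"type":"number"}},"required":["deltas"]}

```bash
mkdir -p pics
cat > h.py <<'E'
import numpy as np, cv2
from workcell import ctrl
def ray(im,uv):
    K=np.array([[im['fx'],0,im['cx']],[0,im['fy'],im['cy']],[0,0,1.]])
    d=((uv[0]-im['cx'])/im['fx'],(uv[1]-im['cy'])/im['fy']); d=np.array(d); p=d.copy()
    for _ in range(20): p=d/(1+im['k1']*(p@p))
    R=np.array(im['R']);t=np.array(im['t'])
    return -R.T@t, R.T@np.array([p[0],p[1],1])
def at_z(im,uv,z):
    o,d=ray(im,uv); return o+d*(z-o[2])/d[2]
def tri(a,ua,b,ub):
    o1,d1=ray(a,ua);o2,d2=ray(b,ub)
    s=np.linalg.lstsq(np.c_[d1,-d2],o2-o1,rcond=None)[0]
    p,q=o1+d1*s[0],o2+d2*s[1]; return (p+q)/2,np.linalg.norm(p-q)
def proj(im,X):
    c=np.array(im['R'])@X+np.array(im['t']);p=c[:2]/c[2];p=p*(1+im['k1']*(p@p))
    return p[0]*im['fx']+im['cx'],p[1]*im['fy']+im['cy']
def save(im,n): cv2.imwrite('pics/'+n,im['pixels'][:,:,::-1])
E
python3 - <<'E'
from h import *
np.set_printoptions(precision=1,suppress=True)
ims={c:ctrl.get_image(c) for c in('side','top')}
for c in ims: save(ims[c],c+'0.png'); print(c,-np.array(ims[c]['R']).T@ims[c]['t'])
Z=dict(jar=0,jar_rim=46,tray=0,stand=0,wheel_grip=135,wheel_place0=46,wheel_place2=46,wheel_place4=46,ball0_center=20,bowl=0,slip_jar=0,brush=0)
for n,z in Z.items():
  for c in ims:
    for r in ctrl.place_of(c,n)[:5]: print(n,c,np.array(r['xy']),round(r['confidence'],2),at_z(ims[c],r['xy'],z))
print(ctrl.sense())
E
```

```text
side [ 361.9 -585.9  800.7]
top [ 482.9    7.3 1168.2]
jar side [309.8 163.2] 0.74 [650.6 254.7   0. ]
jar side [231.7 272.5] 0.73 [352.3 -32.9   0. ]
jar side [282.6 251.5] 0.69 [480.2 -19.    0. ]
jar side [286.2 125.3] 0.51 [642.1 454.3   0. ]
jar top [244.1 180.6] 0.91 [650.4 212.4   0. ]
jar top [167.8 182.5] 0.81 [639.3 424.3   0. ]
jar top [331.9 286.2] 0.76 [368.3 -38.2   0. ]
jar top [331.2 247.5] 0.75 [472.5 -33.8   0. ]
jar top [383.9 274.5] 0.56 [ 403.3 -178.8    0. ]
jar_rim side [282.7 236.2] 0.79 [486.9  -9.8  46. ]
jar_rim side [230.  260.5] 0.59 [356.4 -32.3  46. ]
jar_rim side [265.5 310.9] 0.57 [ 396.6 -179.7   46. ]
jar_rim top [328.3 289.8] 0.93 [363.3 -27.3  46. ]
jar_rim top [390.6 277.8] 0.85 [ 398.4 -189.    46. ]
jar_rim top [326.8 242.7] 0.77 [485.1 -20.3  46. ]
jar_rim top [325.8 247.9] 0.29 [471.4 -18.   46. ]
tray side [373.4 345. ] 0.78 [ 582.  -307.1    0. ]
tray side [353.7 224.7] 0.3 [674.6  -5.3   0. ]
tray top [428.6 210.7] 0.86 [ 580.6 -300.2    0. ]
stand side [281.2 157.1] 0.66 [580.3 311.2   0. ]
stand top [214.1 207. ] 0.79 [574.6 291.9   0. ]
[... 1540 characters left out ...]
.  -117.4    0. ]
slip_jar side [373.4 192.1] 0.78 [772.6  80.4   0. ]
slip_jar top [298.7 137.8] 0.79 [775.7  64.7   0. ]
slip_jar top [209.8 243.6] 0.56 [473.9 298.5   0. ]
brush side [355.9 225.1] 0.87 [679.3  -8.5   0. ]
brush top [321.3 170.2] 0.55 [685.5  -1.1   0. ]
brush top [325.8 239.8] 0.2 [493.  -18.5   0. ]
{'clock': 1.3, 'joint_pos': array([ 1. ,  0.5,  1.6, -0. ,  1.1, -0.1]), 'joint_vel': array([-0.,  0.,  0., -0.,  0., -0.]), 'tau': array([ -0. , -61.8, -26.2,  -0. ,   0. ,  -0. ]), 'tcp_pos': array([274.5, 561.5, 245.3]), 'ee_rot': array([0.7, 3.1, 0. ]), 'ft_force': array([0. , 0.5, 1.1]), 'moment': array([-0. ,  0.1, -0. ]), 'grip_force': 0.0, 'width': 0.9973923146257956}
```

View pics/top0.png

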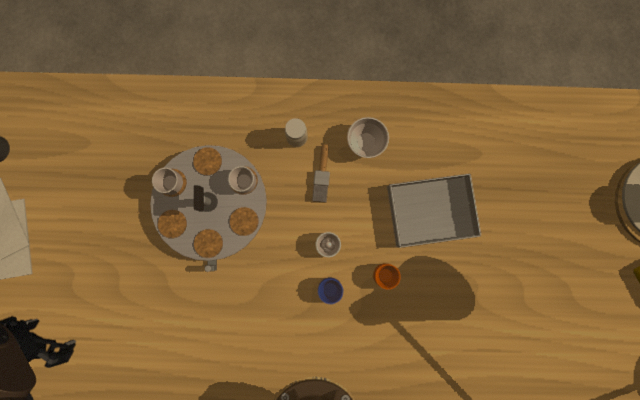

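View pics/side0.png

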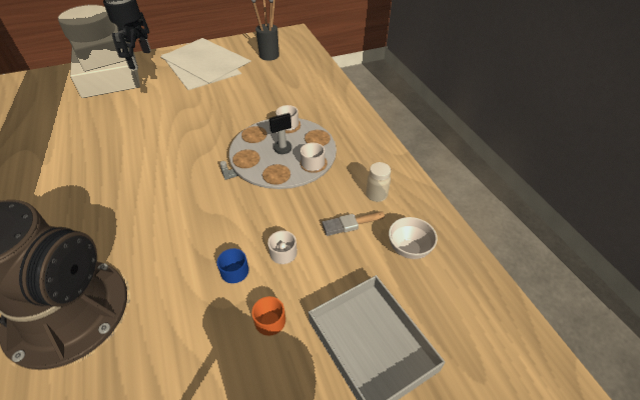

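```bash
cat > fit.py <<'E'
from h import *
from scipy.optimize import minimize
def circ(x,y,z,r,n=48):
    a=np.linspace(0,2*np.pi,n,endpoint=False);return np.c_[x+r*np.cos(a),y+r*np.sin(a),z+0*a]
def cyl(p,r,z0,z1): return np.r_[circ(p[0],p[1],z0,r),circ(p[0],p[1],z1,r)]
def box(p,lx,ly,h):
    c,s=np.cos(p[2]),np.sin(p[2]);P=[]
    for a in(-1,1):
        for b in(-1,1):
            for z in(0,h):
                u,v=a*lx/2,b*ly/2;P.append([p[0]+c*u-s*v,p[1]+s*u+c*v,z])
    return np.array(P)
def hullmask(im,P):
    q=np.array([proj(im,X) for X in P]);h=cv2.convexHull((q*16).astype(np.int32))
    m=np.zeros((400,640),np.uint8);cv2.fillConvexPoly(m,h,255,cv2.LINE_AA,4);return m/255.
def fit(ims,masks,model,p0,step):
    # masks: dict cam->bool
    def f(p):
        e=0
        for c in masks:
            m=hullmask(ims[c],model(p));k=masks[c]
            e+=1-np.minimum(m,k).sum()/np.maximum(m,k).sum()
        return e
    p0=np.array(p0,float);S=np.vstack([p0]+[p0+np.eye(len(p0))[i]*step[i] for i in range(len(p0))])
    r=minimize(f,p0,method='Nelder-Mead',options=dict(initial_simplex=S,xatol=.01,fatol=1e-4));return r.x,r.fun
def pick(c,n,uv):
    L=ctrl.silhouettes(c,n)
    best=None
    for r in L:
        R=r['rect'];d=np.hypot((R[0]+R[2])/2-uv[0],(R[1]+R[3])/2-uv[1])
        if best is None or d<best[0]: best=(d,r)
    print(c,n,best and (round(best[0],1),best[1]['rect'],round(best[1]['confidence'],2)));return None if best is None or best[0]>25 else best[1]['pixels'].astype(float)
E
python3 - <<'E'
from fit import *
np.set_printoptions(precision=2,suppress=True)
ims={c:ctrl.get_image(c) for c in('side','top')}
def go(n,uvs,model,p0,step):
    M={c:pick(c,n,uvs[c]) for c in uvs}; M={c:m for c,m in M.items() if m is not None}
    for c in M:
        print(n,c,fit(ims,{c:M[c]},model,p0,step))
    if len(M)>1: print(n,'both',fit(ims,M,model,p0,step))
go('jar',dict(side=(283,247),top=(328,244)),lambda p:cyl(p,33,0,46),[482,-22],[8,8])
go('tray',dict(side=(375,342),top=(433,212)),lambda p:box(p,170,220,45),[585,-303,0.05],[8,8,.1])
go('wheel_place0',dict(side=(283,152),top=(209,203)),lambda p:cyl(p,155,36,42),[587,295],[8,8])
go('stand',dict(side=(283,152),top=(209,203)),lambda p:cyl(p,155,36,42),[587,295],[8,8])
go('jar_b',dict(side=(312,157),top=(243,180)),lambda p:cyl(p,33,46,92),[645,205],[8,8])
go('jar_c',dict(side=(287,118),top=(168,181)),lambda p:cyl(p,33,46,92),[642,401],[8,8])
o=ims['top'];
for n,uv,z in[('grip tl',(194,186),155),('grip br',(204,210),155),('cork0',(208,243.5),46),('cork3',(207.5,161),46),('post',(210,265),54),('ctr',(209,202.5),42)]: print(n,at_z(o,uv,z))
s=ctrl.silhouettes('top','wheel_grip'); print([(r['rect'],round(r['confidence'],2)) for r in s])
big=cv2.resize(np.hstack([ims['top']['pixels'][140:275,145:275],ims['top']['pixels'][170:305,275:405]]),None,fx=3,fy=3,interpolation=2)
cv2.imwrite('pics/crop1.png',big[:,:,::-1])
E
```

```text
side jar (np.float64(1.5), [270.7, 232.3, 297.5, 263.6], 0.96)
top jar (np.float64(1.4), [316.0, 234.1, 340.0, 256.7], 0.62)
jar side (array([481.85, -21.51]), np.float64(0.25072290225297145))
jar top (array([480.38, -24.43]), np.float64(0.20274683803249083))
jar both (array([480.27, -23.92]), np.float64(0.45776618746414144))
side tray (np.float64(6.6), [310.6, 274.4, 446.9, 398.7], 0.76)
top tray (np.float64(1.2), [384.2, 176.8, 482.0, 249.5], 0.73)
tray side (array([ 579.08, -304.88,    0.16]), np.float64(0.025675371036305905))
tray top (array([ 579.31, -305.14,    0.16]), np.float64(0.05207413395494598))
tray both (array([ 579.18, -304.57,    0.16]), np.float64(0.07771574067390863))
side wheel_place0 (np.float64(1.5), [226.9, 114.5, 336.7, 187.7], 0.87)
top wheel_place0 (np.float64(1.6), [148.3, 142.7, 269.1, 260.2], 0.59)
wheel_place0 side (array([584.  , 299.47]), np.float64(0.1389803543419409))
wheel_place0 top (array([584.25, 298.83]), np.float64(0.12778134350587778))
wheel_place0 both (array([584.17, 298.94]), np.float64(0.26737612403521793))
side stand (np.float64(1.4), [228
[... 488 characters left out ...]
384026708363))
jar_b top (array([642.04, 205.06]), np.float64(0.11104039579230518))
jar_b both (array([642.9, 205.6]), np.float64(0.24121051072719613))
side jar_c (np.float64(1.9), [278.6, 105.1, 298.7, 129.2], 0.71)
top jar_c (np.float64(0.6), [150.3, 169.1, 185.1, 193.9], 0.79)
jar_c side (array([637.22, 403.77]), np.float64(0.5205773231250937))
jar_c top (array([633.1 , 400.62]), np.float64(0.0860050393153482))
jar_c both (array([633.33, 400.16]), np.float64(0.6089009109170568))
grip tl [611.73 305.19 155.  ]
grip br [554.56 277.95 155.  ]
cork0 [474.35 291.81  46.  ]
cork3 [694.1  304.84  46.  ]
post [419.03 281.69  54.  ]
ctr [582.93 295.88  42.  ]
[([150.8, 144.7, 264.3, 260.4], 0.78)]
```

View pics/crop1.png

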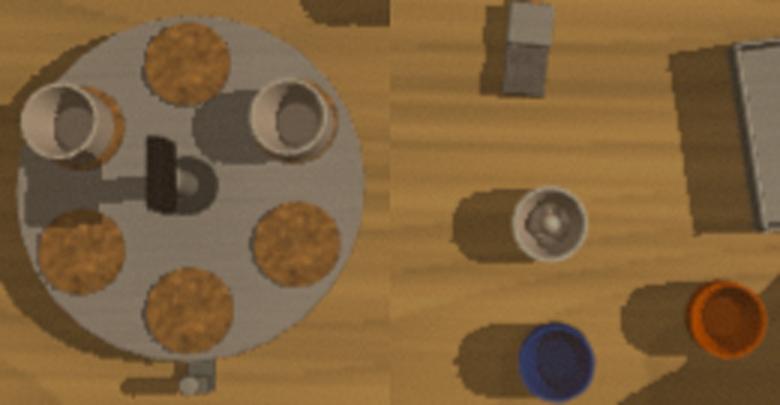

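Emit:
{"op": "step_arm", "data": {"deltas": "0.34 -0.97 0 0 0 -0.0149;0.34 -0.97 0 0 0 -0.0149;0.34 -0.97 0 0 0 -0.0149;0.34 -0.97 0 0 0 -0.0149;0.34 -0.97 0 0 0 -0.0149;0.34 -0.97 0 0 0 -0.0149;0.34 -0.97 0 0 0 -0.0149;0.34 -0.97 0 0 0 -0.0149;0.34 -0.97 0 0 0 -0.0149;0.34 -0.97 0 0 0 -0.0149;0.34 -0.97 0 0 0 -0.0149;0.34 -0.97 0 0 0 -0.0149", "jaw": 1}}

```text
clock: 3.05
tcp_pos: [376.8, 269.3, 245.5]
ee_rot: [1.532, 2.743, 0.001]
ft_force: [0.6, 1.0, -0.1]
width: 1.0
grip_force: 0.0
```

Emit:
{"op": "step_arm", "data": {"deltas": "0.34 -0.97 -0.4 0 0 -0.0149;0.34 -0.97 -0.4 0 0 -0.0149;0.34 -0.97 -0.4 0 0 -0.0149;0.34 -0.97 -0.4 0 0 -0.0149;0.34 -0.97 -0.4 0 0 -0.0149;0.34 -0.97 -0.4 0 0 -0.0149;0.34 -0.97 -0.4 0 0 -0.0149;0.34 -0.97 -0.4 0 0 -0.0149;0.34 -0.97 -0.4 0 0 -0.0149;0.34 -0.97 -0.4 0 0 -0.0149;0.34 -0.97 -0.4 0 0 -0.0149;0.34 -0.97 -0.4 0 0 -0.0149"}}

```text
clock: 4.05
tcp_pos: [478.9, -21.8, 125.0]
ee_rot: [2.232, 2.21, 0.001]
ft_force: [0.1, -0.5, 0.2]
width: 1.0
grip_force: 0.0
```

```bash
cat > s.py <<'E'
from h import *
from scipy.spatial.transform import Rotation as Ro
s=ctrl.sense();R=Ro.from_rotvec(s['ee_rot']).as_matrix()
np.set_printoptions(precision=3,suppress=True)
print(s['clock'],s['tcp_pos'],'q',s['joint_pos'],'\ny',R[:,1],'z',R[:,2],'yaw_y',np.degrees(np.arctan2(R[1,1],R[0,1])),'w',s['width'],s['grip_force'],s['ft_force'])
E
python3 s.py
```

```text
4.05 [478.939 -21.832 124.953] q [-0.183  0.465  2.035  0.     0.641 -0.174] 
y [ 1.    -0.01   0.001] z [ 0.001 -0.    -1.   ] yaw_y -0.5664043497971116 w 1.000161747728404 0.0 [ 0.1   -0.531  0.198]
```

Emit:
{"op": "step_arm", "data": {"deltas": "0.04 -0.07 -0.7 0 0 0.003;0 0 -0.8 0 0 0;0 0 -0.8 0 0 0;0 0 -0.7 0 0 0;0 0 -0.6 0 0 0;0 0 -0.42 0 0 0;0 0 0 0 0 0;0 0 0 0 0 0"}}

```text
clock: 4.72
tcp_pos: [479.5, -22.3, 24.7]
ee_rot: [-2.219, -2.223, 0.001]
ft_force: [0.5, -0.3, -0.7]
width: 0.997
grip_force: 0.0
```

Emit:
{"op": "step_arm", "data": {"deltas": "0 0 0 0 0 0;0 0 0 0 0 0;0 0 0 0 0 0;0 0 0 0 0 0;0 0 0 0 0 0;0 0 0 0 0 0;0 0 0 0 0 0;0 0 0 0 0 0", "jaw": -1, "grip_force": 60}}

```text
clock: 5.38
tcp_pos: [480.0, -22.3, 25.9]
ee_rot: [2.218, 2.223, 0.002]
ft_force: [-0.8, 0.3, 5.5]
width: 0.742
grip_force: 66.7
```

```bash
python3 s.py
```

```text
5.3833 [480.009 -22.3    25.944] q [-0.184  0.653  2.092 -0.     0.395 -0.186] 
y [1.    0.002 0.002] z [ 0.002 -0.    -1.   ] yaw_y 0.11973571840521215 w 0.7418857493000247 66.7419747011445 [-0.789  0.295  5.456]
```

Emit:
{"op": "step_arm", "data": {"deltas": "0 0 0.4 0 0 0;0 0 0.8 0 0 0;0 0 1 0 0 0;0 0 1 0 0 0;0.2 -0.4 1 0 0 0;0.4 -0.9 1 0 0 0;0.4 -1 0.8 0 0 0;0.4 -1 0 0 0 0;0.4 -1 0 0 0 0;0.4 -1 0 0 0 0;0.4 -1 0 0 0 0;0.4 -1 0 0 0 0"}}

```text
clock: 6.38
tcp_pos: [554.5, -205.8, 176.0]
ee_rot: [2.219, 2.223, 0.0]
ft_force: [0.5, 0.7, -2.8]
width: 0.744
grip_force: 67.1
```

Emit:
{"op": "step_arm", "data": {"deltas": "0.4 -1 0 0 0 0;0.4 -1 0 0 0 0;0.3 -1 0 0 0 0;0.2 -0.7 0 0.01 0 0;0 -0.3 0 0.02 0 0;0 0 0 0.02 0 0;0 0 0 0.02 0 0;0 0 0 0.01 0 0;0 0 0 0 0 0"}}

```text
clock: 7.13
tcp_pos: [586.6, -305.5, 175.1]
ee_rot: [-2.086, -2.088, -0.265]
ft_force: [-0.4, 0.1, -3.8]
width: 0.748
grip_force: 67.1
```

```bash
python3 s.py
```

```text
7.1333 [ 586.557 -305.491  175.055] q [-0.653  0.661  1.46   0.216  1.185 -0.752] 
y [1.    0.001 0.   ] z [ 0.     0.25  -0.968] yaw_y 0.04390851154495825 w 0.7484821013756277 67.11407394439448 [-0.373  0.072 -3.794]
```

Emit:
{"op": "step_arm", "data": {"deltas": "0 0.1 -0.1 0.02 0 0;0 0.1 -0.1 0.026 0 0;0 0.1 -0.1 0.026 0 0;0 0.1 -0.1 0.026 0 0;0 0.1 -0.1 0.026 0 0;0 0.1 -0.1 0.026 0 0;0 0.1 -0.1 0.026 0 0;0 0.1 -0.1 0.026 0 0;0 0 -0.1 0.026 0 0;0 0 -0.1 0.026 0 0;0 0 0 0.02 0 0;0 0 0 0.01 0 0"}}

```text
clock: 8.13
tcp_pos: [586.7, -284.4, 148.9]
ee_rot: [-1.514, -1.515, -0.976]
ft_force: [0.4, -0.6, -2.7]
width: 0.748
grip_force: 67.1
```

```bash
python3 s.py; python3 -c "
from h import *
save(ctrl.get_image('side'),'p1.png')"
```

```text
8.1333 [ 586.75  -284.412  148.945] q [-0.795  0.949  1.296  0.718  1.825 -0.97 ] 
y [ 1.     0.001 -0.001] z [-0.001  0.911 -0.413] yaw_y 0.070965892475271 w 0.7484871117541749 67.1223111776635 [ 0.407 -0.577 -2.728]
```

View pics/p1.png

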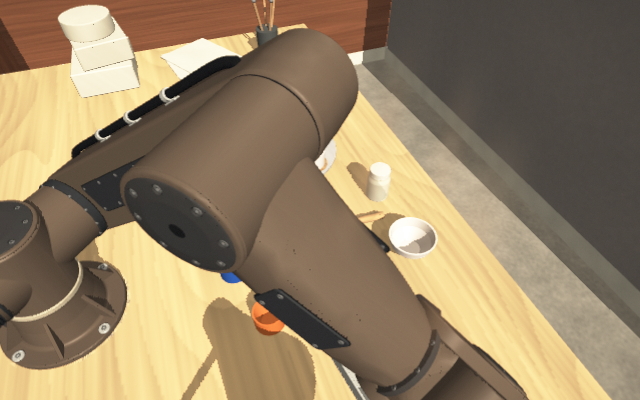

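Emit:
{"op": "step_arm", "data": {"deltas": "0 0 0.1 0.012 0 0;0 0 0.1 0.018 0 0;0 0 0.1 0.02 0 0;0 0 0.1 0.02 0 0;0 0 0.1 0.02 0 0;0 0 0 0.02 0 0;0 0 0 0.02 0 0;0 0 0 0.02 0 0;0 0 0 0.02 0 0;0 0 0 0.018 0 0;0 0 0 0 0 0;0 0 0 0 0 0"}}

```text
clock: 9.18
tcp_pos: [587.3, -284.1, 162.3]
ee_rot: [-1.089, -1.092, -1.281]
ft_force: [0.2, -0.3, -2.5]
width: 0.741
grip_force: 67.4
```

```bash
python3 s.py; python3 -c "
from h import *
im=ctrl.get_image('top');save(im,'p2.png')
for r in ctrl.place_of('top','ball0_center'): print(r['xy'],r['confidence'],at_z(im,r['xy'],13))"
```

```text
9.1833 [ 587.324 -284.057  162.339] q [-0.81   1.125  1.251  1.033  2.228 -0.924] 
y [1.    0.001 0.001] z [-0.001  0.987  0.159] yaw_y 0.042158802552919525 w 0.7410943127484776 67.38019573749625 [ 0.181 -0.267 -2.451]
[209.2, 242.6] 0.44 [476.60992787 297.05375065  13.        ]
```

View pics/p2.png

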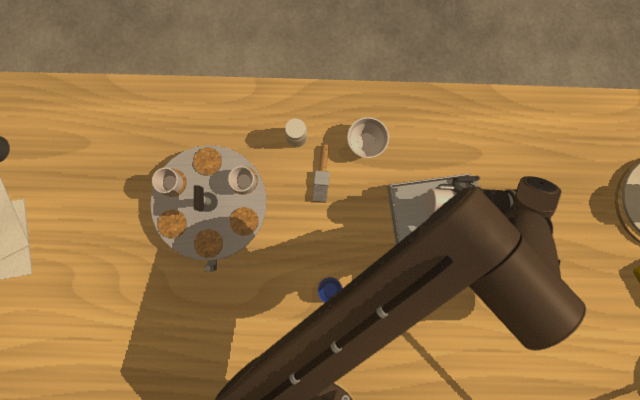

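Emit:
{"op": "step_arm", "data": {"deltas": "0 0 0.3 0.02 0 0;0 0 0.3 0.02 0 0;0 0 0.1 0.015 0 0;0 0 0 0 0 0;0 0 0 0 0 0;0 0 0.2 -0.02 0 0;0 0 0.4 -0.035 0 0;0 0 0.4 -0.035 0 0;0 0 0.4 -0.035 0 0;0 0 0.2 -0.035 0 0;0 0 0 -0.035 0 0;0 0.1 0 -0.035 0 0"}}

```text
clock: 10.28
tcp_pos: [586.9, -283.7, 220.9]
ee_rot: [-1.494, -1.498, -0.998]
ft_force: [0.3, 0.9, -2.8]
width: 0.742
grip_force: 67.3
```

Emit:
{"op": "step_arm", "data": {"deltas": "-0.1 0.3 0 -0.035 0 0;-0.2 0.6 0 -0.035 0 0;-0.3 1 0 -0.035 0 0;-0.3 1 0 -0.035 0 0;-0.3 1 0 -0.035 0 0.015;-0.3 1 0 -0.035 0 0.03;-0.3 1 0 -0.035 0 0.035;-0.3 1 0 -0.035 0 0.035;-0.3 1 0 0 0 0.035;-0.2 0.6 0 0 0 0.035;0 0.2 0 0 0 0.035;0 0 0 0 0 0.035"}}

```text
clock: 11.28
tcp_pos: [522.0, -63.9, 221.2]
ee_rot: [-1.123, -2.549, -0.145]
ft_force: [0.5, -0.5, -2.2]
width: 0.745
grip_force: 67.2
```

```bash
python3 s.py; python3 -c "
from h import *
im=ctrl.get_image('top');a=im['pixels']
cv2.imwrite('pics/p3.png',cv2.resize(a[150:310,280:500],None,fx=3.5,fy=3.5,interpolation=2)[:,:,::-1])
for r in ctrl.place_of('top','ball0_center'): print(r['xy'],r['confidence'],at_z(im,r['xy'],13))"
```

```text
11.2833 [522.005 -63.873 221.15 ] q [-0.311  0.498  1.667  0.141  1.32  -1.11 ] 
y [ 0.731  0.68  -0.047] z [-0.274  0.231 -0.933] yaw_y 42.93930488239251 w 0.7448303158723593 67.1577194139536 [ 0.515 -0.48  -2.165]
[470.0, 214.1] 0.41 [ 573.29233499 -410.22575822   13.        ]
```

View pics/p3.png

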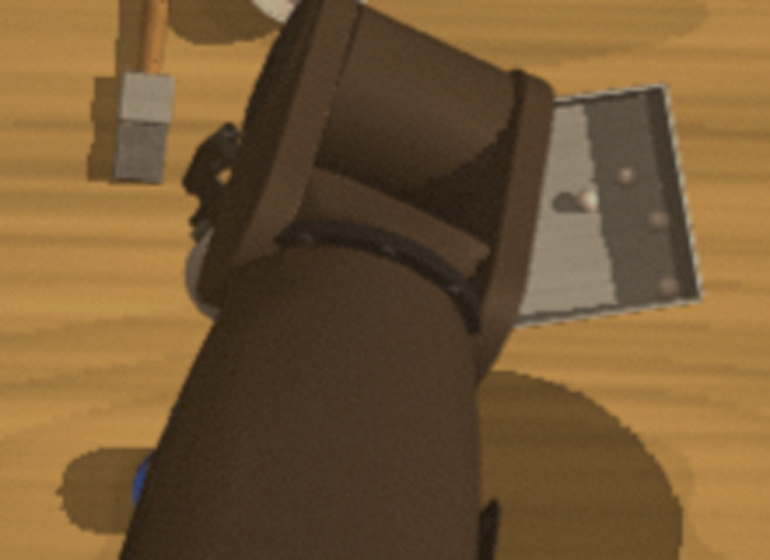

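```bash
cat > rot.py <<'E'
import sys
from h import *
from scipy.spatial.transform import Rotation as Ro
s=ctrl.sense();R=Ro.from_rotvec(s['ee_rot']).as_matrix()
tx,ty,tz,az=map(float,sys.argv[1:]);a=np.radians(az)
y=np.array([np.cos(a),np.sin(a),0]);z=np.array([0,0,-1.]);T=np.c_[np.cross(y,z),y,z]
# fixed increments in world: single rotvec
print('shift shares',(np.array([tx,ty,tz])-s['tcp_pos'])/25,'rot shares',Ro.from_matrix(T@R.T).as_rotvec()/np.pi, s['clock'])
E
python3 rot.py 474.2 292 140 93.4
```

```text
shift shares [-1.93414776 14.25492588 -3.22718577] rot shares [-0.03063619 -0.11683514  0.28093805] 11.3833
```

Emit:
{"op": "step_arm", "data": {"deltas": "-0.12 0.4 0 -0.00255 -0.00974 0.0234;-0.12 0.8 0 -0.00255 -0.00974 0.0234;-0.12 1 0 -0.00255 -0.00974 0.0234;-0.12 1 0 -0.00255 -0.00974 0.0234;-0.12 1 0 -0.00255 -0.00974 0.0234;-0.12 1 0 -0.00255 -0.00974 0.0234;-0.12 1 0 -0.00255 -0.00974 0.0234;-0.12 1 0 -0.00255 -0.00974 0.0234;-0.12 1 0 -0.00255 -0.00974 0.0234;-0.12 1 0 -0.00255 -0.00974 0.0234;-0.12 1 0 -0.00255 -0.00974 0.0234;-0.12 1 0 -0.00255 -0.00974 0.0234"}}

```text
clock: 12.38
tcp_pos: [486.2, 215.9, 220.5]
ee_rot: [-0.084, 3.14, 0.002]
ft_force: [0.3, -0.2, -2.7]
width: 0.738
grip_force: 67.2
```

Emit:
{"op": "step_arm", "data": {"deltas": "-0.12 1 0 0 0 0;-0.12 1 -0.5 0 0 0;-0.12 0.7 -0.8 0 0 0;-0.12 0.35 -0.8 0 0 0;0 0 -0.8 0 0 0;0 0 -0.4 0 0 0;0 0 0 0 0 0;0 0 0 0 0 0"}}

```text
clock: 13.05
tcp_pos: [474.5, 291.0, 137.8]
ee_rot: [0.082, -3.137, -0.002]
ft_force: [0.6, -0.5, -1.5]
width: 0.743
grip_force: 67.1
```

```bash
python3 s.py; python3 rot.py 474.2 292 72 93.4; python3 -c "
from fit import *
ims={c:ctrl.get_image(c) for c in('side','top')}
a,b=[ims[c]['pixels'] for c in ims]
cv2.imwrite('pics/p4.png',np.hstack([cv2.resize(a[85:205,200:350],None,fx=2.6,fy=2.6,interpolation=2),cv2.resize(b[140:260,140:290],None,fx=2.6,fy=2.6,interpolation=2)])[:,:,::-1])
for c in ims:
  for r in ctrl.place_of(c,'jar')[:6]: print(c,r['xy'],r['confidence'],at_z(ims[c],r['xy'],114))
"
```

```text
13.05 [474.546 290.959 137.816] q [ 0.43   0.53   1.837  0.003  0.777 -1.195] 
y [-0.052  0.999  0.001] z [-0.003  0.001 -1.   ] yaw_y 92.99586874258311 w 0.7434617003496261 67.13014822569676 [ 0.598 -0.48  -1.545]
shift shares [-0.01384702  0.04164851 -2.63262392] rot shares [-0.00032773 -0.00100757  0.00224458] 13.05
side [313.0, 161.6] 0.94 [619.08170944 137.70111915 114.        ]
side [232.9, 271.9] 0.94 [ 356.24882281 -111.11793014  114.        ]
side [243.4, 141.7] 0.8 [473.89706174 279.43981388 114.        ]
side [272.1, 325.1] 0.74 [ 396.847822   -247.48926968  114.        ]
side [291.1, 125.4] 0.68 [614.8067112  300.75146599 114.        ]
top [328.1, 286.9] 0.9 [377.50526798 -24.50025816 114.        ]
top [384.9, 275.9] 0.8 [ 407.77457901 -163.09316659  114.        ]
top [244.1, 182.0] 0.74 [630.47181736 192.18672101 114.        ]
top [168.9, 179.8] 0.67 [630.8988541 381.2453285 114.       ]
top [205.4, 247.2] 0.62 [465.60625288 280.52367123 114.        ]
top [430.1, 211.2] 0.42 [ 569.92437846 -273.94069314  114.        ]
```

View pics/p4.png

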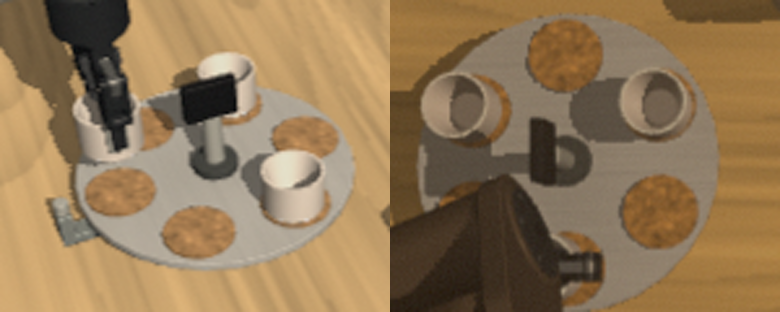

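Emit:
{"op": "step_arm", "data": {"deltas": "0 0.04 -0.4 0 -0.001 0.002;0 0 -0.6 0 0 0;0 0 -0.6 0 0 0;0 0 -0.4 0 0 0;0 0 -0.3 0 0 0;0 0 -0.15 0 0 0;0 0 0 0 0 0;0 0 0 0 0 0"}}

```text
clock: 13.92
tcp_pos: [474.3, 292.6, 76.5]
ee_rot: [-0.095, 3.14, 0.002]
ft_force: [0.6, 0.0, -3.0]
width: 0.747
grip_force: 67.2
```

Emit:
{"op": "step_arm", "data": {"deltas": "0 0 -0.08 0 0 0;0 0 -0.08 0 0 0;0 0 0 0 0 0;0 0 0 0 0 0"}}

```text
clock: 14.25
tcp_pos: [474.0, 292.5, 72.2]
ee_rot: [0.096, -3.14, -0.001]
ft_force: [-0.1, -0.2, -2.4]
width: 0.74
grip_force: 67.2
```

Emit:
{"op": "step_arm", "data": {"deltas": "0 0 -0.06 0 0 0;0 0 0 0 0 0;0 0 0 0 0 0"}}

```text
clock: 14.5
tcp_pos: [474.1, 292.6, 71.9]
ee_rot: [-0.095, 3.14, 0.002]
ft_force: [-4.6, -1.5, 13.0]
width: 0.745
grip_force: 69.0
```

Emit:
{"op": "step_arm", "data": {"deltas": "0 0 0 0 0 0;0 0 0 0 0 0;0 0 0 0 0 0;0 0 0 0 0 0;0 0 0 0 0 0;0 0 0 0 0 0;0 0 0 0 0 0", "jaw": 1}}

```text
clock: 15.08
tcp_pos: [474.0, 292.5, 70.5]
ee_rot: [0.096, -3.14, -0.001]
ft_force: [-0.3, -0.2, 0.1]
width: 1.001
grip_force: 0.0
```

Emit:
{"op": "step_arm", "data": {"deltas": "0 0 0.3 0 0 0;0 0 0.5 0 0 0;0 0 0.8 0 0 0;0 0 1 0 0 0;0 0 1 0 0 0;0 0 1 0 0 0;0 0 1 0 0 0;-0.3 0 0.6 0 0 0;-1 0 0 0 0 0;-1 0 0 0 0 0;-1 0 0 0 0 0;0 0 0 0 0 0"}}

```text
clock: 16.08
tcp_pos: [387.9, 292.1, 226.2]
ee_rot: [0.097, -3.138, -0.001]
ft_force: [0.6, 0.4, 1.1]
width: 0.999
grip_force: 0.0
```

```bash
python3 s.py; python3 -c "
from fit import *
ims={c:ctrl.get_image(c) for c in('side','top')}
a,b=[ims[c]['pixels'] for c in ims]
cv2.imwrite('pics/p5.png',np.hstack([cv2.resize(a[85:205,200:350],None,fx=2.6,fy=2.6,interpolation=2),cv2.resize(b[140:260,140:290],None,fx=2.6,fy=2.6,interpolation=2)])[:,:,::-1])
for c,uv in dict(side=(242,145),top=(207,240)).items():
  m=pick(c,'jar',uv)
  if m is not None: print(fit(ims,{c:m},lambda p:cyl(p,33,46,92),[474,292],[8,8]))
"
```

```text
16.0833 [387.881 292.059 226.247] q [ 0.509  0.318  1.914  0.001  0.91  -1.125] 
y [-0.062  0.998  0.   ] z [-0.002  0.    -1.   ] yaw_y 93.55799477820598 w 0.9988936922291027 0.0 [0.618 0.354 1.072]
side jar (np.float64(6.6), [229.2, 138.8, 258.4, 163.9], 0.88)
(array([475.11311525, 294.42262527]), np.float64(0.0796418445360072))
top jar (np.float64(3.7), [192.2, 230.3, 219.9, 256.9], 0.83)
(array([475.25200272, 292.36222267]), np.float64(0.09499313935301013))
```

View pics/p5.png

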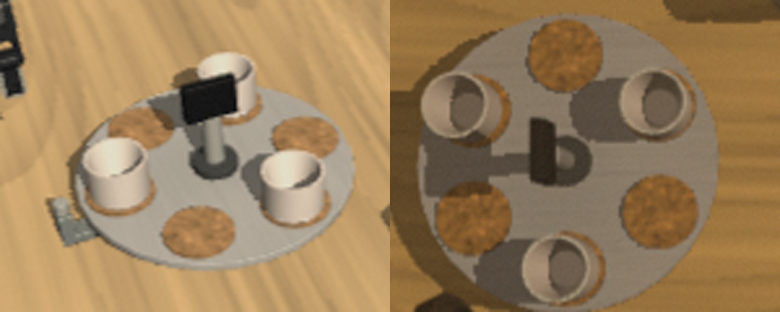

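Emit:
{"op": "step_arm", "data": {"deltas": "0.45 0.02 0 0 0 0;0.9 0.03 0 0 0 0;1 0.03 0 0 0 0;1 0.03 0 0 0 0;1 0.03 0 0 0 0;1 0.03 0 0 0 0;1 0.03 0 0 0 0;0.9 0.03 0 0 0 0;0.45 0.02 0 0 0 0;0.15 0 0 0 0 0;0 0 0 0 0 0;0 0 0 0 0 0"}}

```text
clock: 17.28
tcp_pos: [587.8, 298.4, 225.1]
ee_rot: [0.095, -3.139, -0.001]
ft_force: [-0.4, 0.1, -0.0]
width: 1.005
grip_force: 0.0
```

```bash
python3 s.py; python3 rot.py 584 298.5 132 93.4; python3 -c "
from h import *
for c in('side','top'):
  im=ctrl.get_image(c)
  for r in ctrl.place_of(c,'wheel_grip'): print(c,r['xy'],r['confidence'],at_z(im,r['xy'],135))"
```

```text
17.2833 [587.813 298.422 225.098] q [ 0.369  0.559  1.491  0.001  1.092 -1.262] 
y [-0.061  0.998  0.001] z [-0.001  0.    -1.   ] yaw_y 93.47038576507803 w 1.0046230002260148 0.0 [-0.356  0.12  -0.001]
shift shares [-1.52522072e-01  3.10434220e-03 -3.72392399e+00] rot shares [-0.00015049 -0.00037762 -0.00039113] 17.2833
side [280.3, 124.4] 0.95 [581.25244717 288.50454639 135.        ]
top [199.3, 197.3] 0.81 [586.77988828 296.49516693 135.        ]
```

Emit:
{"op": "step_arm", "data": {"deltas": "-0.1 -0.02 -0.4 0 0 0;-0.05 0 -0.6 0 0 0;0 0 -0.7 0 0 0;0 0 -0.7 0 0 0;0 0 -0.6 0 0 0;0 0 -0.4 0 0 0;0 0 -0.3 0 0 0;0 0 0 0 0 0;0 0 0 0 0 0"}}

```text
clock: 18.23
tcp_pos: [584.1, 298.3, 133.2]
ee_rot: [0.096, -3.14, -0.001]
ft_force: [0.5, -0.0, 1.2]
width: 0.994
grip_force: 0.0
```

Emit:
{"op": "step_arm", "data": {"deltas": "0 0 0 0 0 0;0 0 0 0 0 0;0 0 0 0 0 0;0 0 0 0 0 0;0 0 0 0 0 0;0 0 0 0 0 0;0 0 0 0 0 0;0 0 0 0 0 0;0 0 0 0 0 0;0 0 0 0 0 0;0 0 0 0 0 0;0 0 0 0 0 0", "jaw": -1, "grip_force": 30}}

```text
clock: 19.23
tcp_pos: [584.0, 299.7, 133.5]
ee_rot: [-0.096, 3.139, 0.004]
ft_force: [-0.7, 10.2, 0.6]
width: 0.157
grip_force: 38.3
```

```bash
python3 s.py
```

```text
19.2333 [584.014 299.691 133.509] q [ 0.373  0.653  1.585  0.003  0.902 -1.261] 
y [-0.061  0.998  0.003] z [ 0.001  0.003 -1.   ] yaw_y 93.5165430451186 w 0.15715478573976702 38.34158778190613 [-0.713 10.173  0.552]
```

Emit:
{"op": "step_arm", "data": {"deltas": "0 0.05 0 0 0 0.002;0 0.03 0 0 0 0.005;0 0 0 0 0 0.008;0 0 0 0 0 0.011;0 0 0 0 0 0.013;0 0 0 0 0 0.014;0 0 0 0 0 0.014;0 0 0 0 0 0.014;0 0 0 0 0 0.014;0 0 0 0 0 0.014;0 0 0 0 0 0.014;0 0 0 0 0 0.014"}}

```text
clock: 20.23
tcp_pos: [584.0, 299.7, 133.5]
ee_rot: [0.767, -3.046, -0.0]
ft_force: [-2.7, -3.2, 5.1]
width: 0.158
grip_force: 39.0
```

Emit:
{"op": "step_arm", "data": {"deltas": "0 0 0 0 0 0.014;0 0 0 0 0 0.014;0 0 0 0 0 0.014;0 0 0 0 0 0.014;0 0 0 0 0 0.014;0 0 0 0 0 0.014;0 0 0 0 0 0.014;0 0 0 0 0 0.014;0 0 0 0 0 0.014;0 0 0 0 0 0.014;0 0 0 0 0 0.012;0 0 0 0 0 0.01"}}

```text
clock: 21.23
tcp_pos: [584.1, 299.6, 133.5]
ee_rot: [1.51, -2.754, 0.0]
ft_force: [-2.8, -3.7, 4.8]
width: 0.155
grip_force: 39.0
```

Emit:
{"op": "step_arm", "data": {"deltas": "0 0 0 0 0 0.01;0 0 0 0 0 0.008;0 0 0 0 0 0.006;0 0 0 0 0 0.005;0 0 0 0 0 0.003;0 0 0 0 0 0.0025;0 0 0 0 0 0;0 0 0 0 0 0;0 0 0 0 0 0;0 0 0 0 0 0"}}

```text
clock: 22.07
tcp_pos: [584.1, 299.6, 133.5]
ee_rot: [1.654, -2.67, 0.0]
ft_force: [-2.4, -4.4, 5.3]
width: 0.156
grip_force: 39.1
```

```bash
python3 s.py;python3 -c "
from h import *
a,b=[ctrl.get_image(c)['pixels'] for c in('side','top')]
cv2.imwrite('pics/p6.png',np.hstack([cv2.resize(a[85:205,200:350],None,fx=2.6,fy=2.6,interpolation=2),cv2.resize(b[140:260,140:290],None,fx=2.6,fy=2.6,interpolation=2)])[:,:,::-1])"
```

```text
22.0667 [584.136 299.613 133.507] q [ 0.374  0.654  1.583 -0.001  0.906 -2.306] 
y [-0.895  0.446  0.   ] z [-0.001 -0.001 -1.   ] yaw_y 153.54286881494255 w 0.15566939484779188 39.08791422843933 [-2.365 -4.426  5.309]
```

View pics/p6.png

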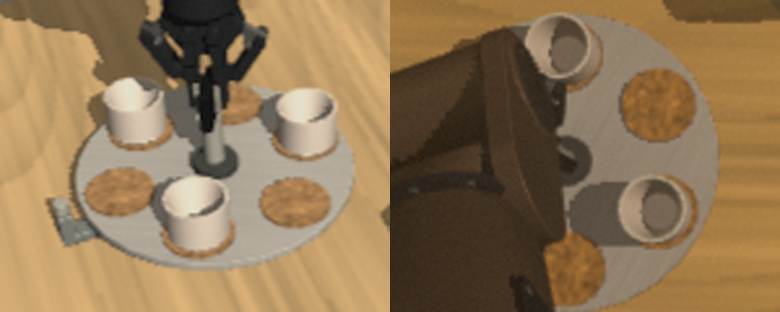

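Emit:
{"op": "step_arm", "data": {"deltas": "0 0 0 0 0 0;0 0 0 0 0 0;0 0 0 0 0 0;0 0 0 0 0 0;0 0 0 0 0 0;0 0 0 0 0 0;0 0 0 0 0 0;0 0 0 0 0 0;0 0 0 0 0 0;0 0 0 0 0 0", "jaw": 1}}

```text
clock: 23.0
tcp_pos: [584.0, 300.2, 133.1]
ee_rot: [1.653, -2.671, -0.001]
ft_force: [-0.3, 0.3, 0.7]
width: 1.001
grip_force: 0.0
```

Emit:
{"op": "step_arm", "data": {"deltas": "0 0 0.4 0 0 0;0 0 0.8 0 0 0;0 0 1 0 0 0;0 0 1 0 0 0;0 0 1 0 0 0;0 0 0.6 0 0 0;-1 0 0 0 0 0;-1 0 0 0 0 0;-1 0 0 0 0 0;-1 0 0 0 0 0;-1 0 0 0 0 0;-1 0 0 0 0 0"}}

```text
clock: 24.0
tcp_pos: [432.8, 300.1, 253.9]
ee_rot: [-1.653, 2.671, 0.001]
ft_force: [0.4, 0.9, -0.3]
width: 1.001
grip_force: 0.0
```

Emit:
{"op": "step_arm", "data": {"deltas": "0 0 0 0 0 0;0 0 0 0 0 0;0 0 0 0 0 0;0 0 0 0 0 0"}}

```text
clock: 24.33
tcp_pos: [435.0, 300.3, 253.3]
ee_rot: [-1.653, 2.672, 0.001]
ft_force: [-0.2, -0.6, 0.1]
width: 1.002
grip_force: 0.0
```

```bash
python3 s.py;python3 -c "
from h import *
a,b=[ctrl.get_image(c)['pixels'] for c in('side','top')]
cv2.imwrite('pics/p7.png',np.hstack([cv2.resize(a[85:205,200:350],None,fx=2.5,fy=2.5,interpolation=2),cv2.resize(b[140:260,140:290],None,fx=2.5,fy=2.5,interpolation=2)])[:,:,::-1])"
```

```text
24.3333 [434.991 300.291 253.318] q [ 0.479  0.345  1.784  0.     1.012 -2.2  ] 
y [-0.895  0.446  0.   ] z [-0.  0. -1.] yaw_y 153.49589828043509 w 1.0016793908053823 0.0 [-0.196 -0.625  0.099]
```

View pics/p7.png

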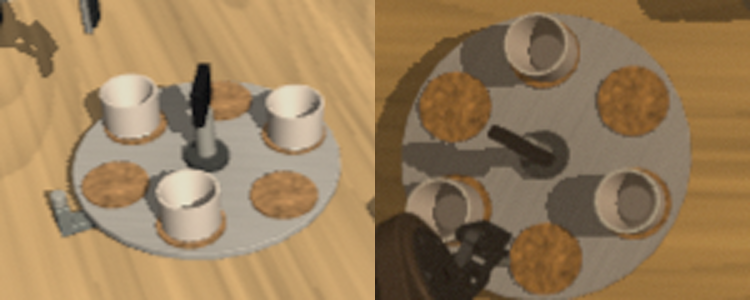

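The last picture shows the wheel one click on. All three jars stand centred on cork (side crop about (188,205), (130,107) and (293,118)), and the arm is clear.

```bash
python3 -c "
from h import *
print(ctrl.finish_job())"
```

```text
the job is handed in; nothing more can be done
None
```

The job is handed in, with no verdict returned: pictures show four balls in the tray, the empty jar released upright on its cork place, the wheel turned one click anticlockwise and all three jars on it standing; finished at about 24 s.

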